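# Find the stamped parts crate and push it to the dispatch rail

### The job

Two grey parts crates that look alike stand on the worktop; one of them has an inspection stamp (a black ring with a bar) on its underside. With closed fingertips tip each crate over, away from you, so that it lies on its far wall and shows you its underside; once both are lying, push the stamped one along the worktop until its rim is square against the aluminium dispatch rail, and leave the other lying short of the rail. Only push: do not lift or carry a crate, and leave the tools lying around undisturbed.

Things in the scene. Friction and masses are not known exactly. Their poses are not given: they have to be found in the camera images.
- crate_stamped: open grey plastic crate, upright, 54 mm deep (x), 68 wide (y), 80 tall, incl. 10 mm tall bands at foot and rim, 2 mm proud; walls 3 mm; about 0.15 kg, centre of mass 33 mm up. Origin: centre of underside; x away from the robot (within 0.3 rad), z up out of the mouth. Stamped beneath (flat black ring 48 mm across with a bar); else the same as the other.
- crate_plain: open grey plastic crate, upright, 54 mm deep (x), 68 wide (y), 80 tall, incl. 10 mm tall bands at foot and rim, 2 mm proud; walls 3 mm; about 0.15 kg, centre of mass 33 mm up. Origin: centre of underside; x away from the robot (within 0.3 rad), z up out of the mouth. Blank underside. The crates stand at least 30 mm apart, either may be on the left.
- crate_stamped_rim (a point): centre of the mouth of the stamped crate, 80 mm from the underside along its z. Pushed away from the robot near the top of its near wall (55 mm up or more) a crate does not slide: it tips about its far bottom edge, goes over by itself past 45 degrees and lies on its far wall, x down, z pointing away from the robot, underside facing the robot; it is then 54 mm high, 80 mm long
- crate_plain_rim (a point): centre of the mouth of the plain crate, 80 mm from the underside along its z. Beware, left of the crates: a fixed, solid magnifier lamp clamped to the near table edge; its lower arm rises to an elbow 0.37 m above the worktop, its upper arm runs level from there away from the robot and to the left. Swing over it with the fingertips 0.44 m up or more, or keep to its right
- rail_face (a point): middle of the near face of the dispatch rail, a fixed aluminium bar 280 mm long (y), 14 mm thick (x) and 22 mm high on the worktop beyond the crates, screwed down. This point is 11 mm above the worktop; its x points away from the robot, square to the face, its y along the rail
- loupe: small black loupe, 30x57x15 mm, loose on the worktop at the right; origin under its centre. Leave alone
- stamp: wooden hand stamp, 23 mm across and 53 mm tall, standing loose at the right; origin under its centre. Leave alone
- tweezers: steel tweezers, 14x119x9 mm, lying loose nearer the robot than the crates; origin under its centre. Leave alone
Not all that is in view belongs to the job. What is shaped like the crate_stamped but yellow is not meant.

How it is judged:
By the outcome, as a careful person would: the job done as asked, in the order asked, and still so for the second after the job is handed in, with the robot touching nothing.
It also fails if it takes over 70 s, if anything falls off the work surface, if the arm or the gripper's body presses on something with over 40 N, if the wrist force passes 120 N, or if a joint passes its speed limit or range.

### The arm

A 7-joint arm with a two-finger parallel gripper is mounted at the origin on a cart in front of the work surface, level with it; the furniture and walls round the work are solid. World frame = base frame: x ahead of the robot, y to its left, z up, the work surface at z = 0. Lengths are in m, angles in rad, forces in N, time in s.
With the tool pointing down it reaches from about 0.4 to 0.85 m from the base axis. Payload 4.5 kg.
Tool frame: the origin (TCP) lies at the very end of the fingers, on their centre line; the grasp point (between the pads) lies 19 mm behind it (r.grip_depth is the distance from the TCP to the grasp point, in m); z points along the fingers, x is the direction in which the jaws open and shut, and the axes are right-handed (so a half turn about z gives the same grasp; the last joint's range is limited). The gripper opens to 88 mm and grips with 3 to 60 N. Pads are 18 mm wide; open, the fingers measure 123 mm over their backs; the gripper's body (75 mm by 187 mm) begins 45 mm behind the grasp point.
Start: joints at [1.185, 0.689, -0.195, 1.565, 0.157, 0.902, -0.215], TCP at [0.255, -0.571, 0.239] pointing down, gripper open.
Joint ranges: [-3.01, 3.01], [-0.46, 2.08], [-1.47, 1.51], [0.13, 2.56], [-1, 4.14], [0.04, 2.09], [-2.66, 2.66]. Speed limits (rad/s): [2.57, 2.57, 3.14, 3.14, 3.14, 3.14, 3.14].

### API

Orientations are given as a unit quaternion [x, y, z, w].
In Python, from plant import r gives the robot as it stands. The module is installed in compiled form; this text tells all that it offers.
- The arm moves only by the shell command python3 -m jog 'ROWS' [FORCE]. ROWS is JSON, a list of rows, each a list of 5 numbers: the shift along the tool's x, y, z in units of 1 m (1.0 is 1 m), then the turn about the tool's z in units of 360 degrees (1.0 is 360 degrees), then the closure, from 0 (fully open) to 1 (shut). In form: [[dx, dy, dz, yaw, fingers], ...]. A call has 1 to 20 rows; each row shifts and turns the commanded pose from where the row before left it, along the tool's axes as they then stand; what a row does not reach is not made up. A row lasts 1/10 s, in which the tool goes at most 50 mm and 8.59 degrees, less where a joint would pass 70% of its speed; a pose out of reach is approached as far as the arm can. A call with a number of a shift or a turn outside -1 to 1 is refused whole. A call with a gripper value outside its range is refused whole. The fingers move at their own pace and stop on an object; FORCE is the grip in N (left out, the last holds). Time passes only in rows, so rows that do not move let the fingers close. It gives the time, the measured TCP pose, the force and the opening at its end, in the units of the state.
- r.get_state(): the state, without advancing time (a new reading comes with each control period).
- r.snapshot(name): name is "scene" or "top" or "wrist"; returns the picture (384x512x3 uint8, red, green, blue); there is no depth.
- r.get_calibration(name): a dict with "mtx" (3x3 intrinsics, pixels), "R" (3x3) and "t" (3): a world point X has camera coordinates R X + t. Camera axes: x right, y down, z forward; pixel columns grow to the right and rows downward; lengths in m; the calibration is good to about 2 mm. A picture is of the moment at which its call begins: read the wrist's pose just before it. get_calibration takes no time and is no camera call; for the wrist camera it gives the pose at the moment of the call.
- r.finish_job(): hands the job in, once; it reports no verdict.
Trained networks look in the newest picture that a camera, given by its name, has taken for a name from the list of things; names that differ only in an ending like _2 or _b are one class to them, and where a whole thing is asked for, a point or a joint stands for the part that bears it (a point fixed in the world has none). Each returns a list of dicts, best first, with "score" (0 to 1); they miss things now and then, are a little off and sometimes report something else, mostly with a low value. They report only what shows in the picture. A call takes as long as a camera call. They do not tell look-alikes from the thing itself.
- r.cut_out(thing, camera): "pixels" (384x512 bool, what is visible of it) and "rect" ([left, top, right, bottom] in pixels, round what is visible of it).
The state is a dict: "clock": time; "q": joint angles; "qd": joint speeds; "joint_torque": joint torques, N m; "tool_pos": TCP position; "eef_rot": TCP orientation; "contact_force": force on the tool from outside, world axes, zero at the start; "moment": the same for the moment, N m; "opening": opening from 0.0 (shut) to 1.0 (fully open).
Only numpy, scipy, OpenCV 4.12 (cv2) and the standard library are available. Lean on these libraries where they do the work, as an engineer would, in place of code of your own. Each camera call takes 0.05 s, during which the arm holds its last target.

## Working session

There is one attempt and no reset: what is moved stays moved. The work goes in short steps, Python scripts to look and compute and a shell command to move; the robot and the scene stay as the last step left them, time stands still between calls to the robot, and variables do not carry over. Pictures are saved under pics/ and viewed, and the job is handed in when it is done.

```bash
mkdir -p pics; python3 - <<'E'
from plant import r
import cv2
s=r.get_state(); print({k:s[k] for k in ('clock','tool_pos','eef_rot','opening','contact_force')})
for n in ('scene','top'):
    cv2.imwrite(f'pics/{n}0.png',r.snapshot(n)[:,:,::-1])
    c=r.get_calibration(n); print(n,c)
E
```

```text
{'clock': 0.0, 'tool_pos': array([ 0.25441312, -0.57019371,  0.23790332]), 'eef_rot': array([ 8.38939718e-01, -5.44223578e-01, -8.01104159e-04, -4.51839924e-04]), 'opening': 1.0002479801795152, 'contact_force': array([ 0.32295924,  0.21813686, -0.42353725])}
scene {'mtx': array([[393.93783805,   0.        , 255.44698318],
       [  0.        , 393.93783805, 191.43617482],
       [  0.        ,   0.        ,   1.        ]]), 'R': array([[-0.80314858, -0.59548794, -0.01861374],
       [-0.40227791,  0.56507739, -0.72031939],
       [ 0.43945972, -0.5710356 , -0.69339275]]), 't': array([0.50432047, 0.2384817 , 1.14915049])}
top {'mtx': array([[353.70885307,   0.        , 261.23053626],
       [  0.        , 353.70885307, 188.70886504],
       [  0.        ,   0.        ,   1.        ]]), 'R': array([[-0.02857815, -0.99951972,  0.0119839 ],
       [-0.9969848 ,  0.02763631, -0.07250893],
       [ 0.07214292, -0.01401993, -0.99729576]]), 't': array([0.12387894, 0.56446937, 0.99007535])}
```

View pics/scene0.png

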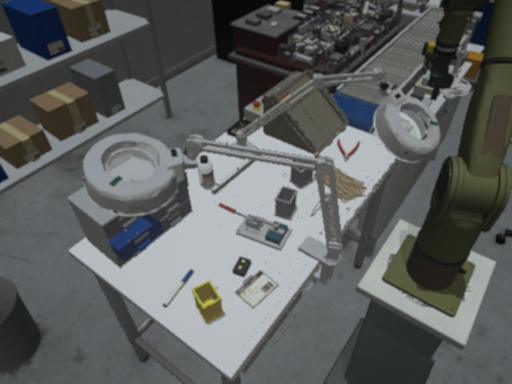

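View pics/top0.png

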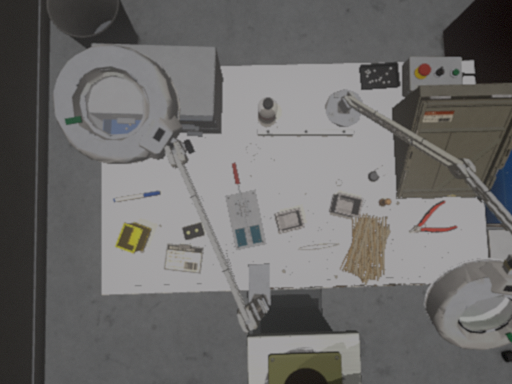

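```bash
cat > h.py <<'E'
import numpy as np, cv2
from plant import r
def cam(n): return r.get_calibration(n)
def proj(c,X):
    p=c['mtx']@(c['R']@np.asarray(X,float)+c['t']); return p[:2]/p[2]
def ray(c,uv):
    d=c['R'].T@np.linalg.inv(c['mtx'])@np.array([uv[0],uv[1],1.]); o=-c['R'].T@c['t']; return o,d
def onz(c,uv,z):
    o,d=ray(c,uv); return o+d*(z-o[2])/d[2]
def tri(c1,u1,c2,u2):
    o1,d1=ray(c1,u1);o2,d2=ray(c2,u2)
    A=np.stack([d1,-d2],1); s=np.linalg.lstsq(A,o2-o1,rcond=None)[0]
    a=o1+d1*s[0];b=o2+d2*s[1]; return (a+b)/2,np.linalg.norm(a-b)
E
python3 - <<'E'
from h import *
T,S=cam('top'),cam('scene')
top=cv2.imread('pics/top0.png');sc=cv2.imread('pics/scene0.png')
cv2.imwrite('pics/topc.png',cv2.resize(top[120:270,220:400],None,fx=4.4,fy=4,interpolation=cv2.INTER_CUBIC)[:600])
cv2.imwrite('pics/scc.png',cv2.resize(sc[50:250,270:480],None,fx=3,fy=3,interpolation=cv2.INTER_CUBIC))
cv2.imwrite('pics/topr.png',cv2.resize(top[50:350,330:512],None,fx=2,fy=2,interpolation=cv2.INTER_CUBIC))
w=r.snapshot('wrist');cv2.imwrite('pics/wrist0.png',w[:,:,::-1])
for z in (0,.08):
  for uv in [(289,220),(345,205),(256,132),(355,132)]: print(z,uv,onz(T,uv,z).round(3))
print('2nd ring',tri(T,(487,305),S,(407,127)))
print('2nd elbow',tri(T,(466,170),S,(380,75)))
print('1st elbow',tri(T,(250,318),S,(328,162)))
print('1st end',tri(T,(178,153),S,(193,147)))
E
```

```text
0 (289, 220) [0.476 0.03  0.   ]
0 (345, 205) [ 0.515 -0.135  0.   ]
0 (256, 132) [0.737 0.118 0.   ]
0 (355, 132) [ 0.729 -0.174  0.   ]
0.08 (289, 220) [0.478 0.037 0.08 ]
0.08 (345, 205) [ 0.513 -0.115  0.08 ]
0.08 (256, 132) [0.718 0.119 0.08 ]
0.08 (355, 132) [ 0.711 -0.151  0.08 ]
2nd ring (array([ 0.26616946, -0.41847631,  0.17078151]), np.float64(0.0061722352178307386))
2nd elbow (array([ 0.47990902, -0.33528054,  0.33956605]), np.float64(0.1987753924146842))
1st elbow (array([0.30402359, 0.13800926, 0.36723913]), np.float64(0.007374467975961893))
1st end (array([0.61754261, 0.27060311, 0.35739091]), np.float64(0.003922173174778968))
```

View pics/topc.png

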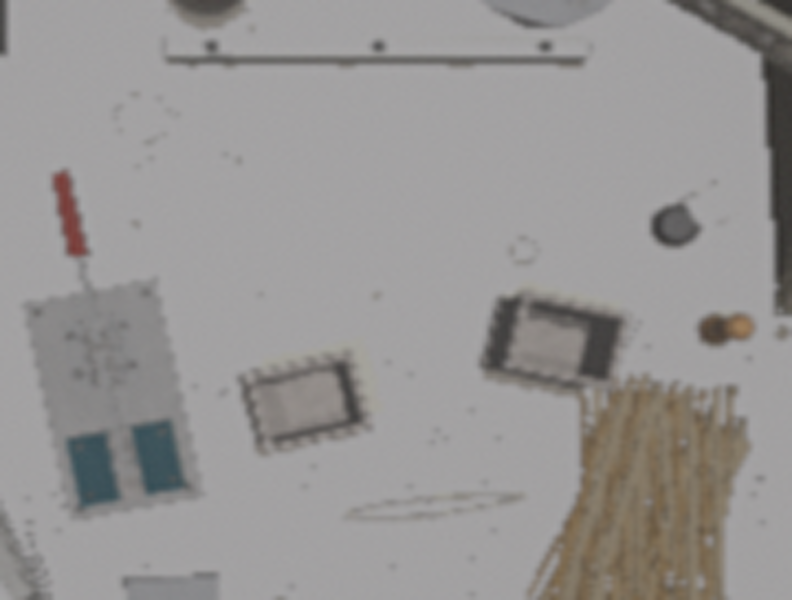

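View pics/scc.png

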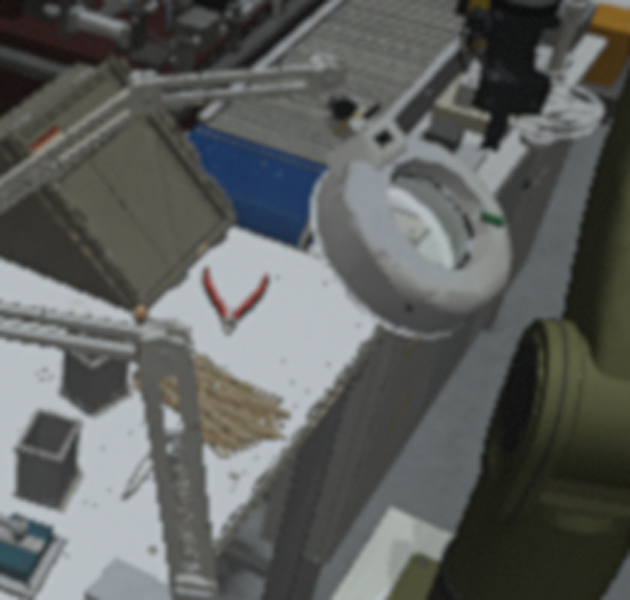

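View pics/wrist0.png

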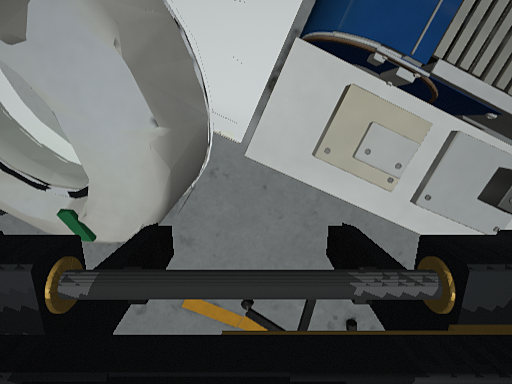

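View pics/topr.png

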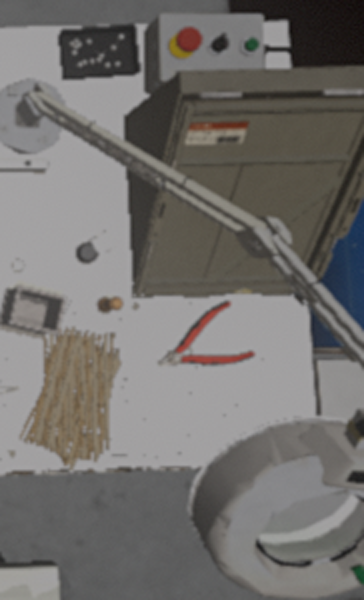

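```bash
python3 - <<'E'
from h import *
T,S=cam('top'),cam('scene')
print('2nd elbow',tri(T,(464,170),S,(317,80)))
print('2nd base top',tri(T,(347,100),S,(270,117)))
for v in (235,250,265): print('end',v,tri(T,(511,v),S,(380,73)))
for uvt,uvs in [((507,262),(397,97)),((428,300),(375,110)),((487,345),(413,158)),((505,335),(433,122))]: print('ring',tri(T,uvt,S,uvs))
s=r.get_state(); W=cam('wrist'); print(s['tool_pos'], -W['R'].T@W['t'], W['R'], W['mtx'])
# ring via wrist
print(tri(W,(75,222),T,(511,337)), tri(W,(75,222),S,(433,122)))
E
```

```text
2nd elbow (array([ 0.57690806, -0.30488962,  0.30661843]), np.float64(0.007383966102865679))
2nd base top (array([ 0.71023601, -0.11912301,  0.21585934]), np.float64(0.1020324236403791))
end 235 (array([ 0.42030765, -0.39590484,  0.33001571]), np.float64(0.04813615026563153))
end 250 (array([ 0.40219636, -0.37277855,  0.34838801]), np.float64(0.026546056052842538))
end 265 (array([ 0.38514486, -0.34929788,  0.36728462]), np.float64(0.00651577634897316))
ring (array([ 0.35575713, -0.44761119,  0.23593652]), np.float64(0.041889730973093786))
ring (array([ 0.32238017, -0.20273377,  0.33118083]), np.float64(0.005576804282774816))
ring (array([ 0.18277229, -0.41733711,  0.09865992]), np.float64(0.09348845203803578))
ring (array([ 0.1991078 , -0.44216284,  0.20062252]), np.float64(0.008851031991749322))
[ 0.2545054 -0.5703344  0.2381177] [ 0.315223   -0.54294325  0.38317755] [[ 0.40863335 -0.91269723 -0.00159519]
 [-0.88008171 -0.39449257  0.26425704]
 [-0.24181596 -0.10658035 -0.96445097]] [[277.8768042   0.        249.5887607]
 [  0.        277.8768042 193.0706251]
 [  0.          0.          1.       ]]
(array([ 0.19574336, -0.45677022,  0.19376048]), np.float64(6.445206415288244e-05)) (array([ 0.1974984 , -0.45737305,  0.19536202]), np.float64(0.0013002396300222116))
```

```bash
python3 - <<'E'
from h import *
T,S=cam('top'),cam('scene')
for n in ('top','scene'):
    r.snapshot(n)
    for t in ('crate_stamped','loupe','stamp','tweezers'):
        for d in r.cut_out(t,n):
            m=d['pixels'];v,u=np.nonzero(m)
            q=cv2.minAreaRect(np.stack([u,v],1).astype(np.float32))
            print(n,t,round(d['score'],2),d['rect'],m.sum(),'ctr z0',onz(cam(n),(u.mean(),v.mean()),0).round(3),q)
            if t=='crate_stamped' and d['score']>.3: np.save(f"pics/m_{n}_{int(d['rect'][0])}.npy",m)
top=cv2.imread('pics/top0.png')
cv2.imwrite('pics/cA.png',cv2.resize(top[195:245,265:325],None,fx=12,fy=12,interpolation=cv2.INTER_CUBIC))
cv2.imwrite('pics/cB.png',cv2.resize(top[180:230,320:380],None,fx=12,fy=12,interpolation=cv2.INTER_CUBIC))
E
ls pics
```

```text
top crate_stamped 0.95 [273.2, 211.9, 304.0, 231.3] 512 ctr z0 [0.477 0.029 0.   ] ((289.2691955566406, 219.84616088867188), (20.199962615966797, 26.867910385131836), 78.69007110595703)
top crate_stamped 0.72 [116.1, 220.2, 152.5, 254.0] 832 ctr z0 [0.439 0.481 0.   ] ((132.50364685058594, 237.36495971679688), (29.38990020751953, 31.269489288330078), 19.98310661315918)
top loupe 0.51 [368.4, 165.2, 389.0, 178.9] 170 ctr z0 [ 0.606 -0.233  0.   ] ((377.1179504394531, 173.2122802734375), (9.032958984375, 19.814231872558594), 60.945396423339844)
scene crate_stamped 0.88 [272.6, 186.3, 299.6, 224.4] 575 ctr z0 [0.499 0.    0.   ] ((284.9262390136719, 202.8114776611328), (20.823219299316406, 31.868581771850586), 5.19442892074585)
scene crate_stamped 0.83 [191.8, 281.0, 222.0, 324.0] 903 ctr z0 [0.462 0.448 0.   ] ((207.54409790039062, 301.0735168457031), (38.07268142700195, 26.925277709960938), 59.03623962402344)
cA.png
cB.png
m_scene_191.npy
m_scene_272.npy
m_top_116.npy
m_top_273.npy
scc.png
scene0.png
top0.png
topc.png
topr.png
wrist0.png
```

View pics/cA.png

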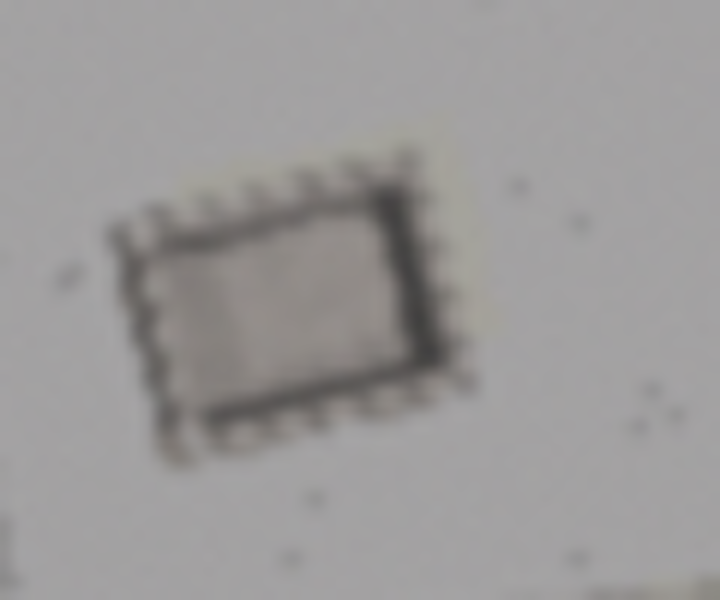

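View pics/cB.png

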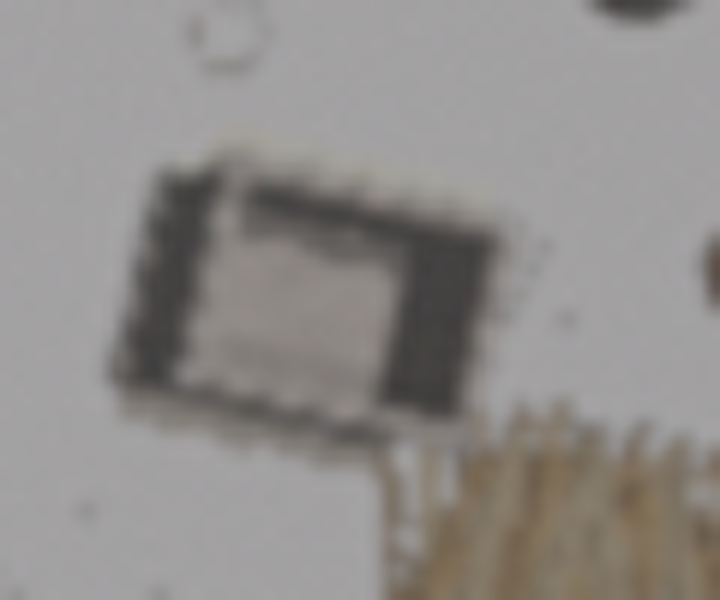

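```bash
python3 - <<'E'
from h import *
T=cam('top')
def f(ps,off,z):
    P=np.array([onz(T,((p[0]+.5)/12-.5+off[0],(p[1]+.5)/12-.5+off[1]),z)[:2] for p in ps])
    fl,fr,nr,nl=P
    print(P.round(3).tolist(),'ctr',P.mean(0).round(4),'w',np.linalg.norm(fl-fr).round(3),np.linalg.norm(nl-nr).round(3),'d',np.linalg.norm(fl-nl).round(3),np.linalg.norm(fr-nr).round(3))
    y=(fl-fr)+(nl-nr); print('yaw',np.degrees(np.arctan2(-y[0],y[1])), np.degrees(np.arctan2(*((fl-nl)+(fr-nr))[::-1])))
f([(115,220),(415,150),(475,385),(170,465)],(265,195),.08)
f([(220,150),(505,225),(470,430),(180,395)],(320,180),.08)
# rail front face top edge z=.022, bottom z=0 : crop 4.4x4 offset (220,120)
for p in [(166,62),(585,62)]: print('rail',onz(T,((p[0]+.5)/4.4-.5+220,(p[1]+.5)/4-.5+120),.0).round(4))
for p in [(166,55),(585,55)]: print('railtop',onz(T,((p[0]+.5)/4.4-.5+220,(p[1]+.5)/4-.5+120),.022).round(4))
E
```

```text
[[0.498, 0.076], [0.511, 0.009], [0.459, -0.003], [0.443, 0.066]] ctr [0.4778 0.037 ] w 0.069 0.07 d 0.056 0.054
yaw 12.191024855747193 11.591687551071825
[[0.549, -0.097], [0.53, -0.16], [0.485, -0.15], [0.494, -0.086]] ctr [ 0.5144 -0.1233] w 0.066 0.065 d 0.056 0.047
yaw -12.462712743822323 -12.114045701125708
rail [0.7275 0.1146 0.    ]
rail [ 0.7203 -0.1665  0.    ]
railtop [0.7277 0.1146 0.022 ]
railtop [ 0.7205 -0.1605  0.022 ]
```

```bash
python3 -m jog '[[0,0,-0.05,0,1],[0,0,-0.05,0,1],[0,0,-0.05,0,1],[0,0,-0.05,0,1],[0,0,-0.05,0,1],[0,0,0,0,1],[0,0,0,0,1]]'
```

```text
clock: 1.35
tool_pos: [0.255, -0.571, 0.4898]
eef_rot: [0.839, -0.544, 0.001, 0.001]
contact_force: [-0.5, 0.3, -1.0]
opening: 0.39
```

```bash
python3 -m jog '[[-0.0302,-0.0286,0,0,1],[-0.0302,-0.0286,0,0,1],[-0.0302,-0.0286,0,0,1],[-0.0302,-0.0286,0,0,1],[-0.0302,-0.0286,0,0,1],[-0.0302,-0.0286,0,0,1],[-0.0302,-0.0286,0,0,1],[-0.0302,-0.0286,0,0,1],[-0.0302,-0.0286,0,0,1],[-0.0302,-0.0286,0,0,1],[-0.0302,-0.0286,0,0,1],[-0.0302,-0.0286,0,0,1],[0,0,0,0.02,1],[0,0,0,0.02,1],[0,0,0,0.02,1],[0,0,0,0.02,1],[0,0,0,0.02,1],[0,0,0,0,1]]'
python3 - <<'E'
from h import *
s=r.get_state();print(s['tool_pos'],s['eef_rot'],s['q'].round(2))
W=cam('wrist');np.savez('pics/w1.npz',**W)
w=r.snapshot('wrist');cv2.imwrite('pics/wrist1.png',w[:,:,::-1])
E
```

```text
clock: 3.15
tool_pos: [0.4195, -0.0999, 0.4871]
eef_rot: [-0.63, 0.777, 0.001, -0.001]
contact_force: [-0.6, 0.8, -0.1]
opening: 0.003
[ 0.41947474 -0.09989274  0.48707129] [-0.62957395  0.77693831  0.001333   -0.00131188] [ 0.4   0.19 -0.35  1.65  0.07  1.32 -1.74]
```

View pics/wrist1.png

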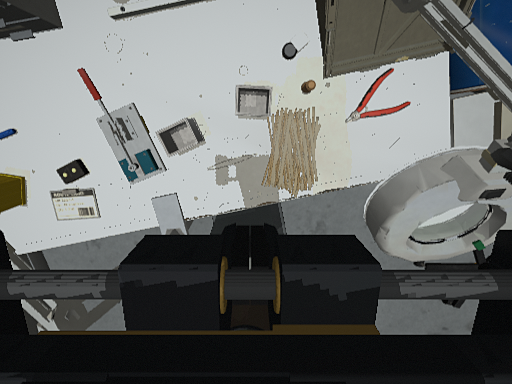

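```bash
python3 - <<'E'
from h import *
W=np.load('pics/w1.npz');T=cam('top')
im=cv2.imread('pics/wrist1.png'); tp=cv2.imread('pics/top0.png')
def draw(im,c,ctr,yaw,s=8):
    a=np.radians(yaw);R=np.array([[np.cos(a),-np.sin(a)],[np.sin(a),np.cos(a)]])
    for z in (0,.08):
        P=[R@np.array(p)+ctr for p in [(.027,.034),(.027,-.034),(-.027,-.034),(-.027,.034)]]
        pts=np.array([proj(c,(*p,z)) for p in P])
        cv2.polylines(im,[np.round((pts+.5)*s-.5).astype(np.int32)],True,(0,0,255) if z else (255,0,0),1)
out=[]
for i,c,(u0,v0) in [(im,W,(150,65)),(tp,T,(262,170))]:
    b=cv2.resize(i,None,fx=6,fy=6,interpolation=cv2.INTER_CUBIC)
    draw(b,c,np.array([.478,.037]),12,6); draw(b,c,np.array([.5135,-.12]),-12.3,6)
    out.append(b[v0*6:v0*6+(100 if c is W else 70)*6-60, u0*6:u0*6+130*6])
cv2.imwrite('pics/ov_w.png',out[0]);cv2.imwrite('pics/ov_t.png',out[1])
E
```

```text
(no output)
```

View pics/ov_w.png

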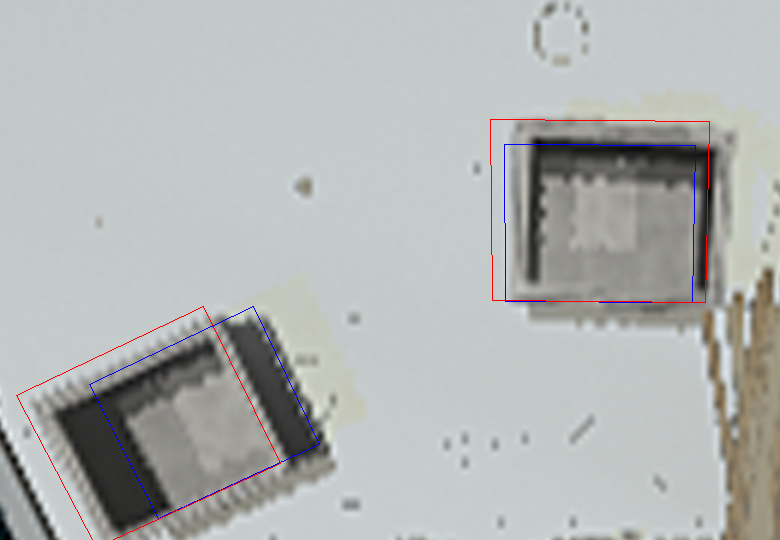

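View pics/ov_t.png

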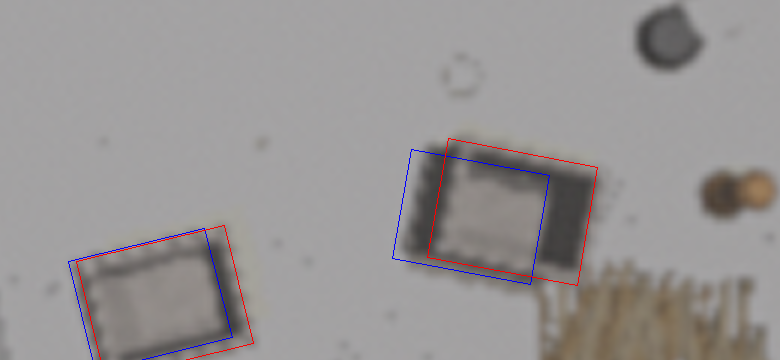

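```bash
python3 -m jog '[[0,0,0.04,0,1],[0,0,0.05,0,1],[0,0,0.05,0,1],[0,0,0.05,0,1],[0,0,0.05,0,1],[0,0,0.04,0,1],[0,0,0.02,0,1],[0,0,0,0,1],[0,0,0,0,1],[0,0,0,0,1]]'
python3 - <<'E'
from h import *
s=r.get_state();print(s['tool_pos'],s['eef_rot'])
W=cam('wrist')
w=r.snapshot('wrist')[:,:,::-1].copy()
def draw(im,c,ctr,yaw):
    a=np.radians(yaw);R=np.array([[np.cos(a),-np.sin(a)],[np.sin(a),np.cos(a)]])
    for z in (0,.08):
        P=[R@np.array(p)+ctr for p in [(.027,.034),(.027,-.034),(-.027,-.034),(-.027,.034)]]
        pts=np.array([proj(c,(*p,z)) for p in P])
        cv2.polylines(im,[np.round(pts).astype(np.int32)],True,(0,0,255) if z else (255,0,0),1)
draw(w,W,np.array([.478,.037]),12); draw(w,W,np.array([.5135,-.12]),-12.3)
cv2.imwrite('pics/wrist2.png',w)
E
```

```text
clock: 4.2
tool_pos: [0.4213, -0.1, 0.1898]
eef_rot: [-0.63, 0.777, -0.001, 0.001]
contact_force: [-0.3, -0.3, 0.2]
opening: 0.008
[ 0.42127206 -0.1000272   0.1898057 ] [-0.62997455  0.77661484 -0.00086684  0.00084525]
```

View pics/wrist2.png

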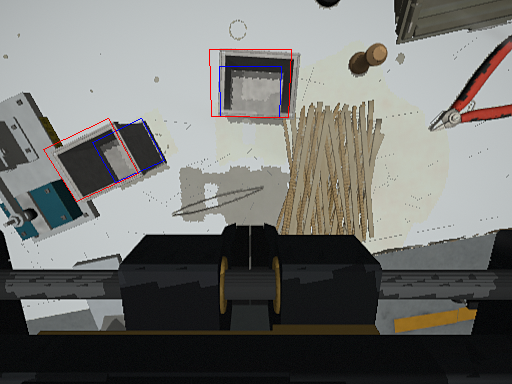

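```bash
cat >> h.py <<'E'
def draw(im,c,ctr,yaw,s=1):
    a=np.radians(yaw);R=np.array([[np.cos(a),-np.sin(a)],[np.sin(a),np.cos(a)]])
    for z in (0,.08):
        P=[R@np.array(p)+ctr for p in [(.027,.034),(.027,-.034),(-.027,-.034),(-.027,.034)]]
        pts=np.array([proj(c,(*p,z)) for p in P])
        cv2.polylines(im,[np.round((pts+.5)*s-.5).astype(np.int32)],True,(0,0,255) if z else (255,0,0),1)
E
python3 - <<'E'
from h import *
s=r.get_state()
b=[]
for n,(u0,v0) in (('top',(240,180)),('scene',(240,140))):
    c=cam(n); i=r.snapshot(n)[:,:,::-1].copy()
    i=cv2.resize(i,None,fx=6,fy=6,interpolation=cv2.INTER_CUBIC)
    draw(i,c,np.array([.478,.037]),12,6); draw(i,c,np.array([.5135,-.12]),-12.3,6)
    p=np.round((proj(c,s['tool_pos'])+.5)*6).astype(int); cv2.drawMarker(i,tuple(int(x) for x in p),(0,255,0),0,30,1)
    cv2.imwrite(f'pics/ov2_{n}.png',i[v0*6:v0*6+600,u0*6:u0*6+780])
E
```

```text
(no output)
```

View pics/ov2_top.png

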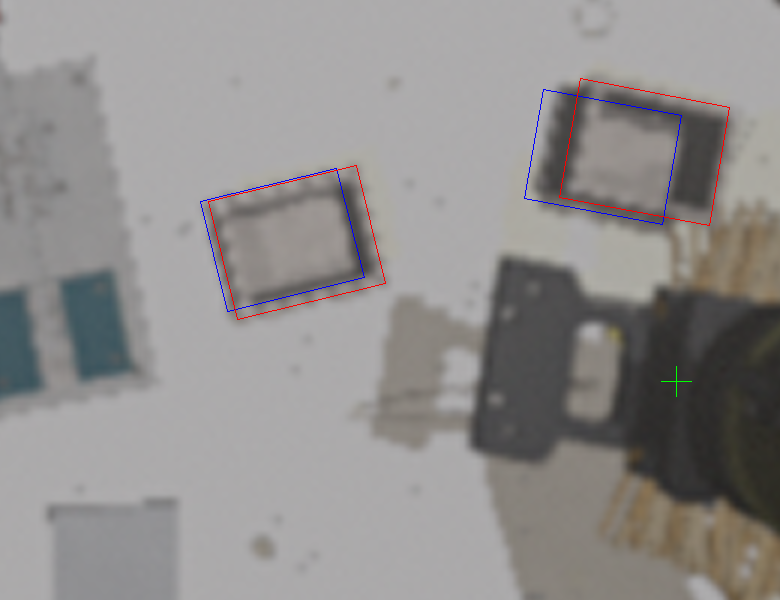

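View pics/ov2_scene.png

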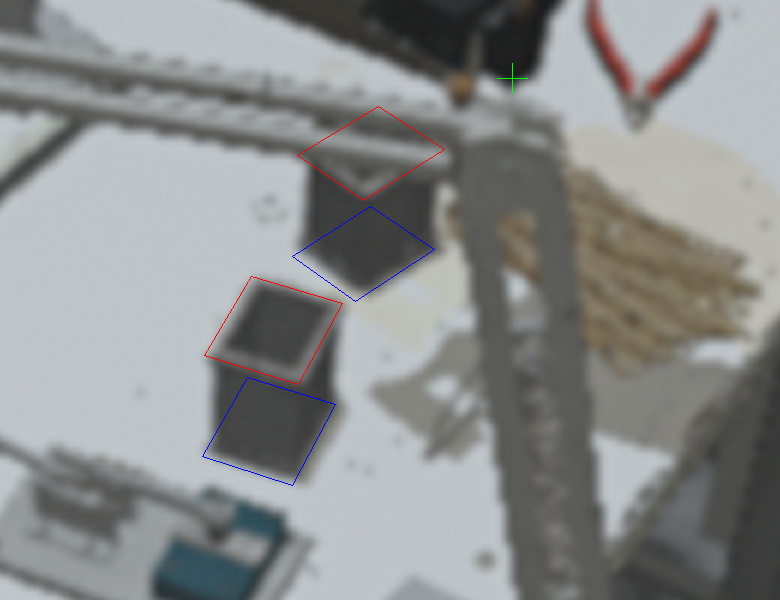

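```bash
python3 -m jog '[[0.004,0,0.04,0,1],[0,0,0.04,0,1],[0,0,0.03,0,1],[0,0,0.012,0,1],[0,-0.015,0,0,1],[0,-0.02,0,0,1],[0,-0.01,0,0,1],[0,-0.008,0,0,1],[0,-0.008,0,0,1],[0,-0.008,0,0,1]]'
python3 -m jog '[[0,-0.006,0,0,1],[0,-0.006,0,0,1],[0,-0.006,0,0,1]]'
python3 - <<'E'
from h import *
w=r.snapshot('wrist')[:,:,::-1].copy()
cv2.imwrite('pics/wrist3.png',w)
E
```

```text
clock: 5.35
tool_pos: [0.4866, -0.1182, 0.0669]
eef_rot: [-0.63, 0.777, 0.0, -0.001]
contact_force: [-0.8, 0.5, 0.8]
opening: -0.0
clock: 5.65
tool_pos: [0.5049, -0.1219, 0.0668]
eef_rot: [-0.63, 0.777, 0.0, -0.0]
contact_force: [-0.7, -0.2, 2.3]
opening: 0.003
```

View pics/wrist3.png

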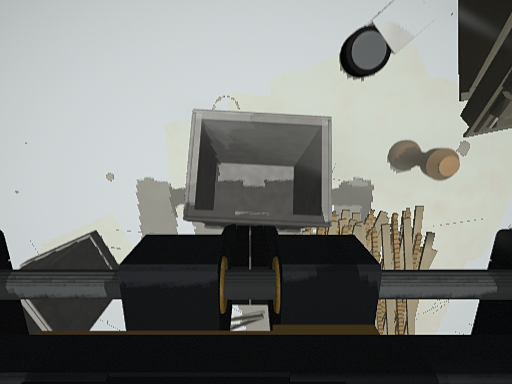

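```bash
python3 -m jog '[[0,-0.006,-0.002,0,1],[0,-0.006,-0.002,0,1],[0,-0.006,-0.002,0,1],[0,-0.006,-0.002,0,1],[0,-0.004,-0.001,0,1],[0,-0.004,-0.001,0,1],[0,-0.003,-0.001,0,1],[0,0,0,0,1],[0,0,0,0,1]]'
python3 - <<'E'
from h import *
w=r.snapshot('wrist')[:,:,::-1].copy()
cv2.imwrite('pics/wrist4.png',w)
E
```

```text
clock: 6.6
tool_pos: [0.5387, -0.1291, 0.0776]
eef_rot: [-0.63, 0.777, 0.0, -0.0]
contact_force: [0.1, -0.1, -0.5]
opening: 0.005
```

View pics/wrist4.png

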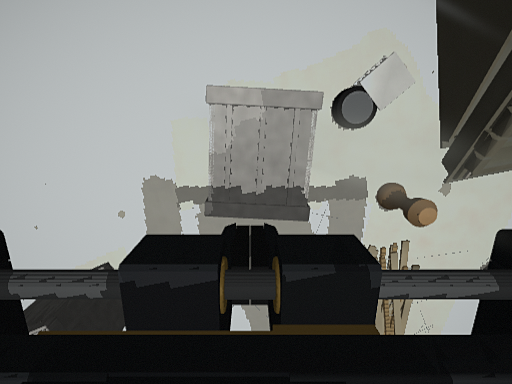

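```bash
python3 -m jog '[[0,0.03,0,0,1],[0,0.04,0,0,1],[0,0.03,-0.02,0,1],[0,0.02,-0.02,0,1],[0,0,0,0,1]]'
python3 - <<'E'
from h import *
T,S=cam('top'),cam('scene')
for n in ('top','scene'):
    i=r.snapshot(n)[:,:,::-1].copy(); cv2.imwrite(f'pics/{n}5.png',i)
t=cv2.imread('pics/top5.png');s=cv2.imread('pics/scene5.png')
cv2.imwrite('pics/t5.png',cv2.resize(t[120:330,180:400],None,fx=3.5,fy=2.85*1,interpolation=cv2.INTER_CUBIC))
cv2.imwrite('pics/s5.png',cv2.resize(s[100:280,230:400],None,fx=3.3,fy=3.3,interpolation=cv2.INTER_CUBIC))
E
```

```text
clock: 7.15
tool_pos: [0.4187, -0.104, 0.1192]
eef_rot: [-0.63, 0.777, 0.0, -0.001]
contact_force: [0.1, -0.1, 0.5]
opening: 0.007
```

View pics/t5.png

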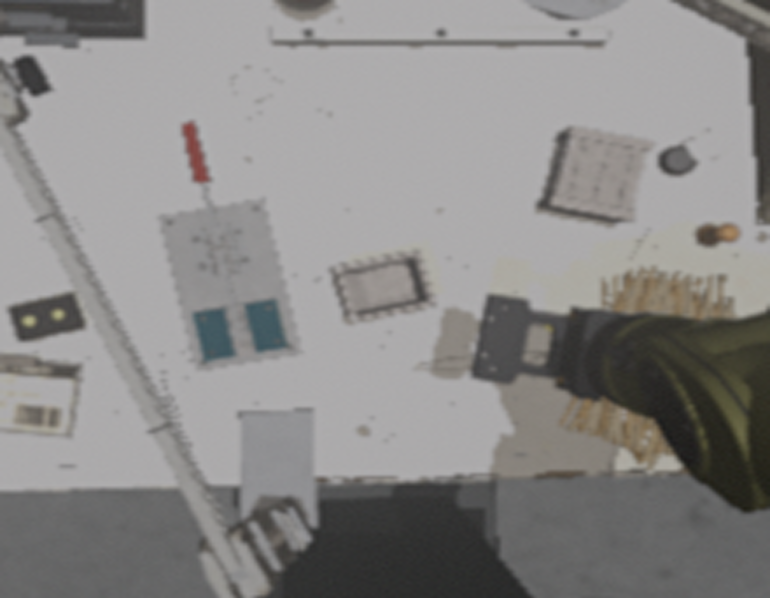

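View pics/s5.png

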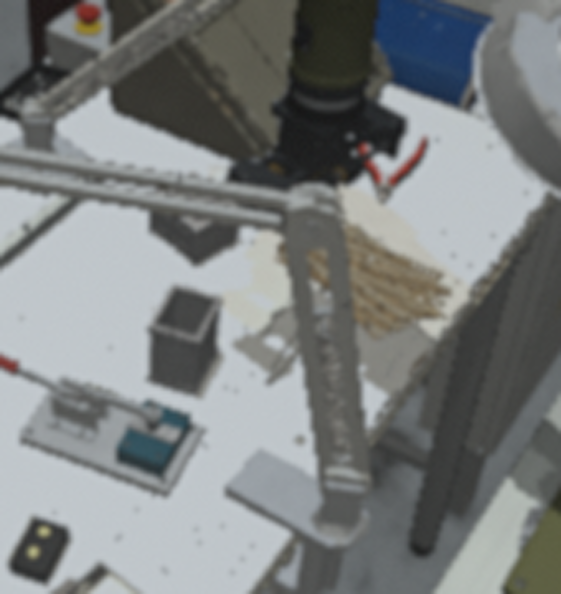

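```bash
python3 -m jog '[[0,0,0,-0.0167,1],[0,0,0,-0.0167,1],[0,0,0,-0.0167,1],[0,0,0,-0.0167,1],[-0.03,-0.005,0,0,1],[-0.04,-0.007,0,0,1],[-0.033,-0.006,0,0,1],[-0.02,-0.004,0.01,0,1],[0,0,0.02,0,1],[0,0,0.021,0,1],[0,0,0,0,1]]'
python3 - <<'E'
from h import *
w=r.snapshot('wrist')[:,:,::-1].copy()
cv2.imwrite('pics/wrist6.png',w)
E
```

```text
clock: 8.35
tool_pos: [0.4181, 0.0209, 0.0649]
eef_rot: [0.778, -0.628, -0.001, 0.002]
contact_force: [0.3, -0.1, 0.0]
opening: 0.003
```

View pics/wrist6.png

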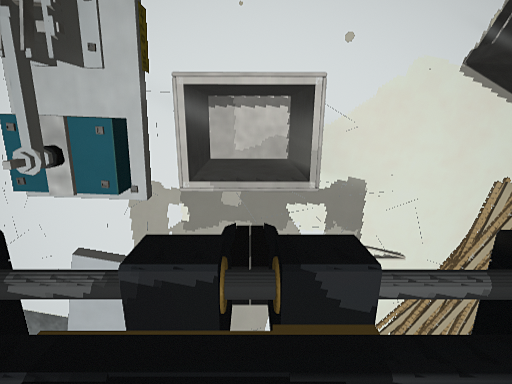

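```bash
python3 -m jog '[[0,-0.012,-0.002,0,1],[0,-0.012,0,0,1],[0,-0.008,0,0,1],[0,-0.006,0,0,1],[0,-0.006,0,0,1],[0,-0.006,0,0,1],[0,-0.006,0,0,1],[0,-0.006,0,0,1],[0,-0.006,0,0,1],[0,-0.006,-0.002,0,1],[0,-0.006,-0.002,0,1],[0,-0.006,-0.002,0,1],[0,-0.006,-0.002,0,1],[0,-0.003,-0.001,0,1],[0,-0.003,-0.001,0,1],[0,-0.003,-0.001,0,1],[0,0,0,0,1],[0,0,0,0,1]]'
python3 - <<'E'
from h import *
w=r.snapshot('wrist')[:,:,::-1].copy()
cv2.imwrite('pics/wrist7.png',w)
E
```

```text
clock: 10.2
tool_pos: [0.5165, 0.0417, 0.0802]
eef_rot: [0.778, -0.629, -0.001, 0.001]
contact_force: [-0.1, 0.2, 0.1]
opening: 0.005
```

View pics/wrist7.png

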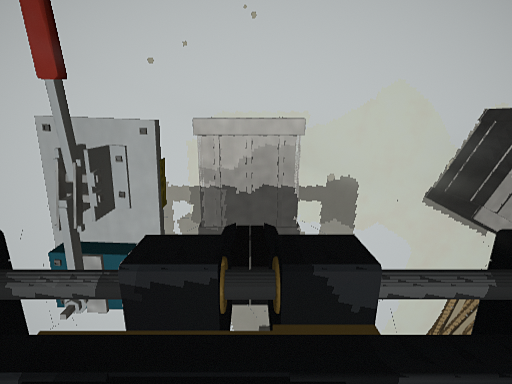

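```bash
python3 -m jog '[[0,0.03,0,0,1],[0,0.04,0,0,1],[0,0.03,-0.02,0,1],[0,0.01,-0.04,0,1],[0.02,0,-0.04,0,1],[0.02,0,0,0,1],[0,0,0,0,1]]'
python3 - <<'E'
from h import *
for n in ('top','scene','wrist'):
    c=cam(n)
    i=r.snapshot(n)[:,:,::-1].copy(); cv2.imwrite(f'pics/{n}8.png',i)
s=cv2.imread('pics/scene8.png')
cv2.imwrite('pics/s8.png',cv2.resize(s[110:240,230:360],None,fx=4.6,fy=4.6,interpolation=cv2.INTER_CUBIC))
t=cv2.imread('pics/top8.png')
cv2.imwrite('pics/t8.png',cv2.resize(t[120:270,230:400],None,fx=4,fy=4,interpolation=cv2.INTER_CUBIC))
E
```

```text
clock: 10.95
tool_pos: [0.4182, -0.0229, 0.1813]
eef_rot: [0.776, -0.631, 0.001, 0.0]
contact_force: [-0.3, 0.7, 0.5]
opening: 0.007
```

View pics/s8.png

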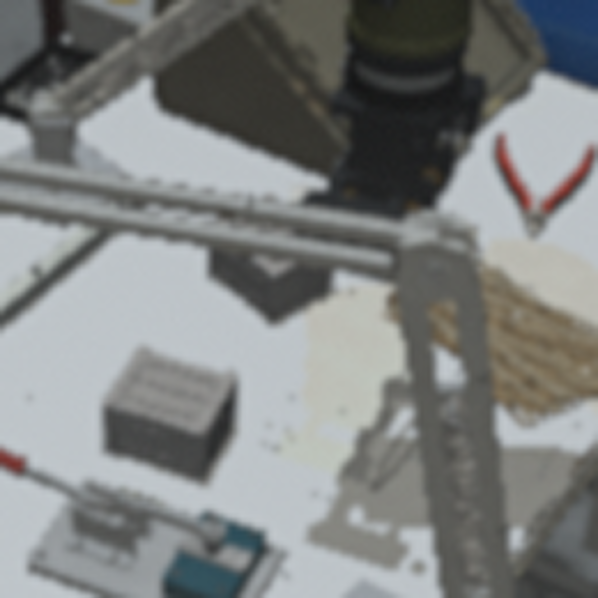

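View pics/wrist8.png

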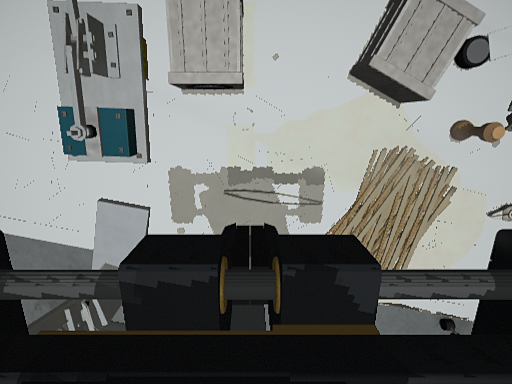

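View pics/t8.png

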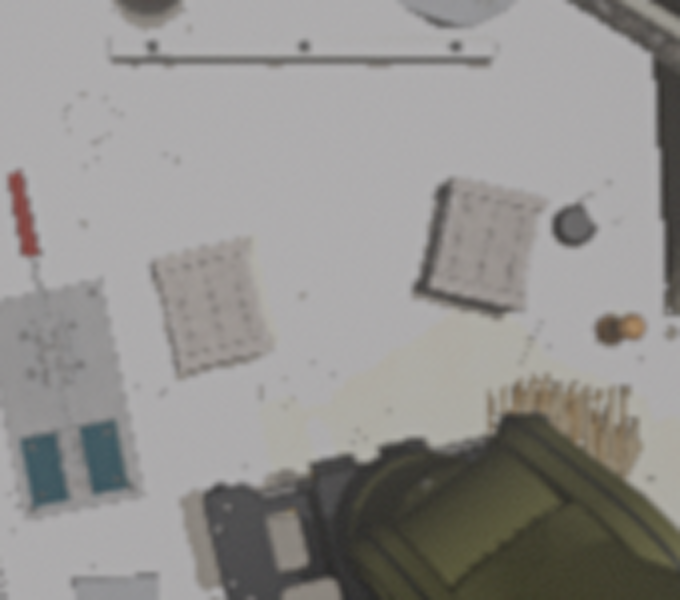

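```bash
python3 - <<'E'
import cv2,numpy as np
s=cv2.imread('pics/scene8.png')
w=cv2.imread('pics/wrist8.png')
a=cv2.resize(s[155:220,245:310],None,fx=8,fy=8,interpolation=cv2.INTER_CUBIC)
a2=cv2.resize(s[150:185,265:310],None,fx=8,fy=8,interpolation=cv2.INTER_CUBIC)
g=lambda x:np.clip(255*(x/255.*2.5)**.8,0,255).astype(np.uint8)
b=cv2.resize(np.hstack([w[60:120,150:260],w[60:120,340:450]]),None,fx=3.5,fy=3.5,interpolation=cv2.INTER_CUBIC)
cv2.imwrite('pics/e1.png',g(a));cv2.imwrite('pics/e2.png',g(b));cv2.imwrite('pics/e3.png',g(a2))
E
```

```text
(no output)
```

View pics/e1.png

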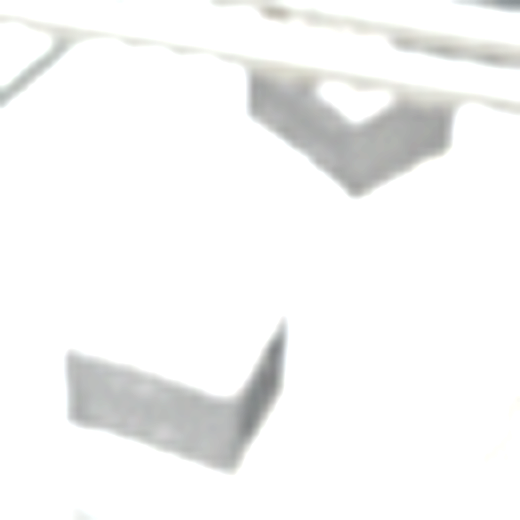

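View pics/e2.png

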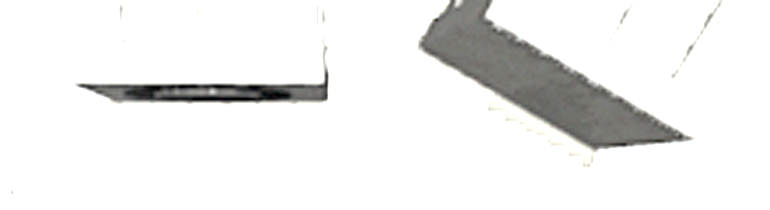

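View pics/e3.png

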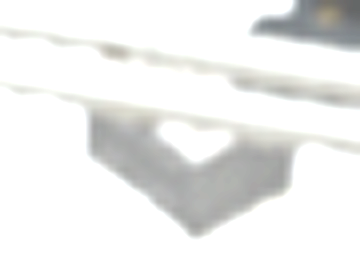

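```bash
python3 - <<'E'
from h import *
T=cam('top')
P=np.array([onz(T,((p[0]+.5)/4-.5+230,(p[1]+.5)/4-.5+120),.054)[:2] for p in [(152,262),(250,238),(273,348),(180,378)]])
fl,fr,nr,nl=P;print(P.round(4).tolist(),P.mean(0)); y=(fl-fr)+(nl-nr);x=(fl-nl)+(fr-nr)
print(np.degrees(np.arctan2(-y[0],y[1])),np.degrees(np.arctan2(x[1],x[0])),[np.linalg.norm(a-b).round(3) for a,b in [(fl,fr),(nl,nr),(fl,nl),(fr,nr)]])
for p in [(112,62),(490,63)]: print('rail',onz(T,((p[0]+.5)/4-.5+230,(p[1]+.5)/4-.5+120),.0).round(4))
E
```

```text
[[0.5747, 0.0905], [0.5895, 0.0222], [0.5131, 0.0091], [0.4943, 0.0737]] [0.54287932 0.04886205]
14.15704692368905 10.834627701000189 [np.float64(0.07), np.float64(0.067), np.float64(0.082), np.float64(0.078)]
rail [0.7275 0.1138 0.    ]
rail [ 0.7195 -0.1651  0.    ]
```

```bash
python3 -m jog '[[0,0,0,0.0186,1],[0,0,0,0.0186,1],[-0.03,-0.02,0,0,1],[-0.03,-0.015,0,0,1],[-0.011,-0.008,0.03,0,1],[0,0,0.05,0,1],[0,0,0.04,0,1],[0,0,0.03,0,1],[0,0,0.009,0,1],[0,0,0,0,1]]'
python3 - <<'E'
from h import *
s=r.get_state();print(s['tool_pos'],s['eef_rot'])
w=r.snapshot('wrist')[:,:,::-1].copy()
cv2.imwrite('pics/wrist9.png',w)
E
```

```text
clock: 12.1
tool_pos: [0.4607, 0.0506, 0.02]
eef_rot: [-0.7, 0.714, 0.001, -0.002]
contact_force: [-0.3, -0.4, 0.0]
opening: 0.008
[0.46067387 0.05063592 0.02002328] [-0.69998589  0.71415253  0.00127169 -0.00207297]
```

View pics/wrist9.png

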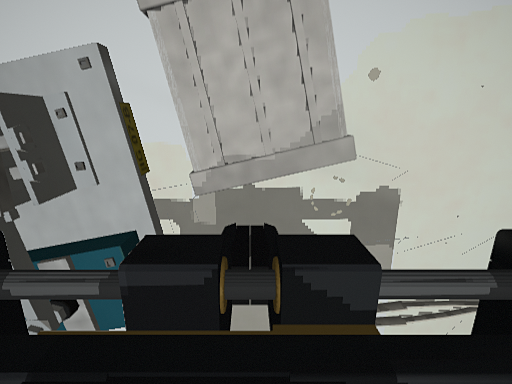

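```bash
python3 -m jog '[[0.003,-0.012,0,0,1],[0,-0.01,0,0,1],[0,-0.006,0,0,1],[0,-0.006,0,0,1],[0,-0.006,0,0,1],[0,-0.006,0,0,1],[0,-0.006,0,0,1],[0,-0.006,0,0,1],[0,-0.006,0,0,1],[0,-0.006,0,0,1],[0,-0.006,0,0,1],[0,-0.006,0,0,1],[0,-0.006,0,0,1],[0,0,0,0,1]]'
python3 - <<'E'
from h import *
w=r.snapshot('wrist')[:,:,::-1].copy()
cv2.imwrite('pics/wrist10.png',w)
E
```

```text
clock: 13.55
tool_pos: [0.5518, 0.0445, 0.0212]
eef_rot: [-0.699, 0.715, -0.0, 0.001]
contact_force: [-0.9, -0.2, -0.6]
opening: 0.007
```

View pics/wrist10.png

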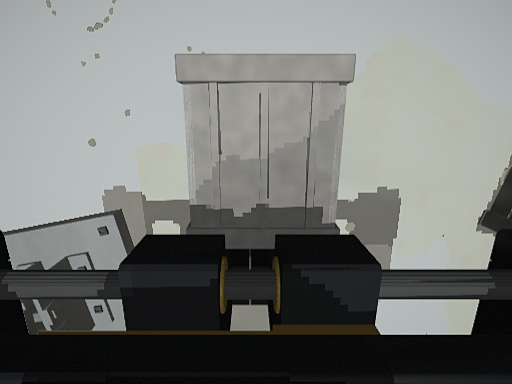

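```bash
python3 -m jog '[[0,-0.006,0,0,1],[0,-0.006,0,0,1],[0,-0.006,0,0,1],[0,-0.006,0,0,1],[0,-0.006,0,0,1],[0,-0.006,0,0,1],[0,-0.006,0,0,1],[0,-0.006,0,0,1],[0,-0.006,0,0,1],[0,-0.006,0,0,1],[0,-0.006,0,0,1],[0,-0.004,0,0,1],[0,0,0,0,1]]'
python3 - <<'E'
from h import *
w=r.snapshot('wrist')[:,:,::-1].copy()
cv2.imwrite('pics/wrist11.png',w)
s=r.snapshot('scene')[:,:,::-1]
cv2.imwrite('pics/s11.png',cv2.resize(s[110:240,190:330],None,fx=4.6,fy=4.6,interpolation=cv2.INTER_CUBIC))
E
```

```text
clock: 14.9
tool_pos: [0.6211, 0.0431, 0.0212]
eef_rot: [-0.699, 0.715, -0.0, 0.0]
contact_force: [0.5, 0.5, -0.2]
opening: 0.009
```

View pics/wrist11.png

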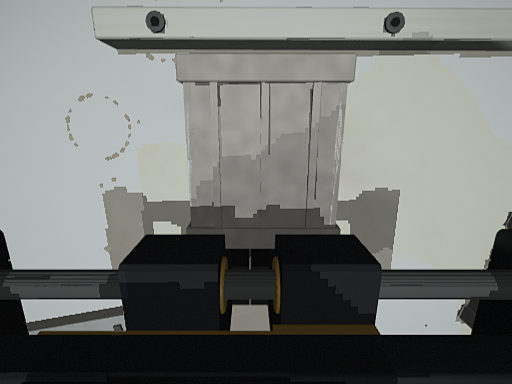

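```bash
python3 -m jog '[[0,-0.002,0,0.002,1],[0,-0.003,0,0,1],[0,-0.003,0,0,1],[0,-0.002,0,0,1],[0,0,0,0,1]]'; python3 -m jog '[[0,-0.002,0,0,1],[0,0,0,0,1]]'
python3 - <<'E'
from h import *
w=r.snapshot('wrist')[:,:,::-1].copy()
cv2.imwrite('pics/wrist12.png',w)
E
```

```text
clock: 15.5
tool_pos: [0.6305, 0.0427, 0.0211]
eef_rot: [-0.695, 0.719, 0.0, -0.0]
contact_force: [-1.2, 0.1, -0.2]
opening: 0.007
clock: 15.7
tool_pos: [0.6322, 0.0426, 0.0211]
eef_rot: [-0.695, 0.719, 0.0, -0.0]
contact_force: [-1.9, 0.3, 1.2]
opening: -0.0
```

View pics/wrist12.png

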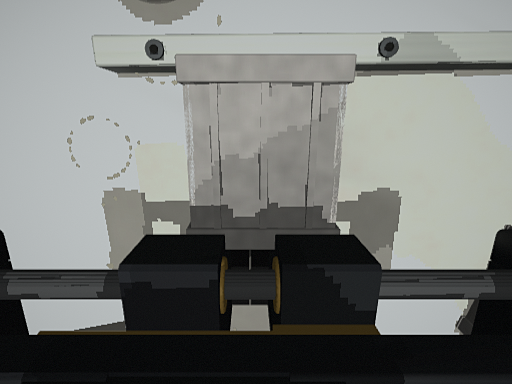

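```bash
for i in 1; do python3 -m jog '[[0,-0.0015,0,0,1],[0,0,0,0,1]]'; python3 -m jog '[[0,-0.0015,0,0,1],[0,0,0,0,1]]';python3 -m jog '[[0,-0.0015,0,0,1],[0,0,0,0,1]]'; done
```

```text
clock: 15.95
tool_pos: [0.6334, 0.0426, 0.021]
eef_rot: [-0.695, 0.719, 0.0, -0.001]
contact_force: [-1.9, -0.7, 1.4]
opening: 0.006
clock: 16.15
tool_pos: [0.6333, 0.0425, 0.0211]
eef_rot: [-0.695, 0.719, 0.001, -0.002]
contact_force: [-5.8, -0.1, 4.4]
opening: 0.004
clock: 16.35
tool_pos: [0.6333, 0.0425, 0.021]
eef_rot: [-0.695, 0.719, 0.002, -0.003]
contact_force: [-8.5, 0.6, 7.5]
opening: 0.002
```

```bash
python3 -m jog '[[0,-0.002,0,0,1],[0,0,0,0,1],[0,0,0,0,1]]'; python3 -m jog '[[0,0.003,0,0,1],[0,0.004,0,0,1],[0,0.01,0,0,1],[0,0.03,0,0,1],[0,0.04,0,0,1],[0,0.02,-0.03,0,1],[0,0,-0.04,0,1],[0,0,-0.04,0,1],[0,0,0,0,1]]'
python3 - <<'E'
from h import *
for n in ('top','scene','wrist'):
    i=r.snapshot(n)[:,:,::-1].copy(); cv2.imwrite(f'pics/{n}13.png',i)
s=cv2.imread('pics/scene13.png')
cv2.imwrite('pics/s13.png',cv2.resize(s[110:240,190:330],None,fx=4.6,fy=4.6,interpolation=cv2.INTER_CUBIC))
t=cv2.imread('pics/top13.png')
cv2.imwrite('pics/t13.png',cv2.resize(t[120:270,230:400],None,fx=4,fy=4,interpolation=cv2.INTER_CUBIC))
E
```

```text
clock: 16.65
tool_pos: [0.6332, 0.0425, 0.0209]
eef_rot: [-0.695, 0.719, 0.003, -0.005]
contact_force: [-13.5, 0.1, 10.4]
opening: 0.004
clock: 17.55
tool_pos: [0.5361, 0.0473, 0.136]
eef_rot: [-0.694, 0.72, -0.003, 0.005]
contact_force: [-0.3, 0.7, 0.1]
opening: 0.004
```

View pics/s13.png

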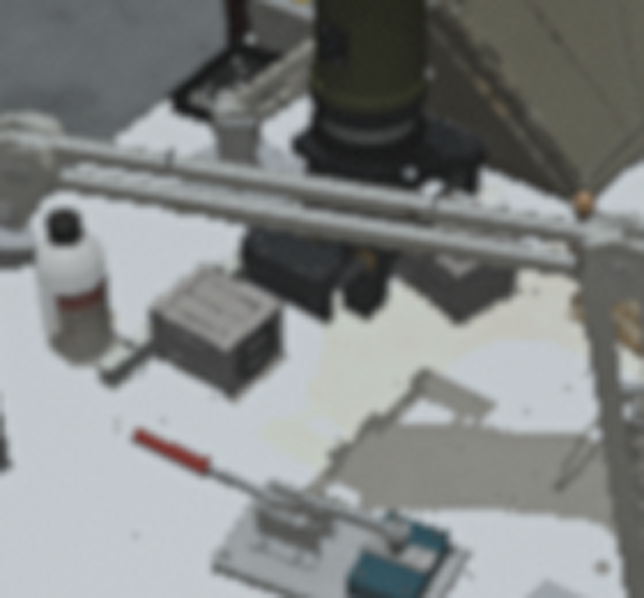

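View pics/wrist13.png

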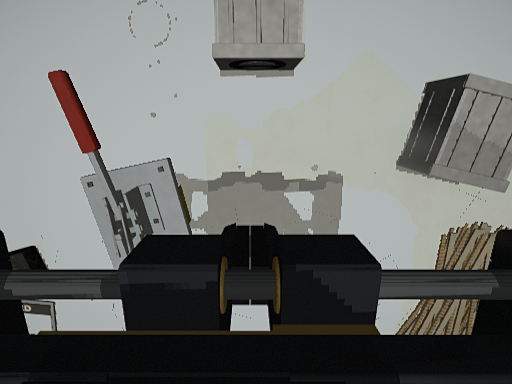

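View pics/t13.png

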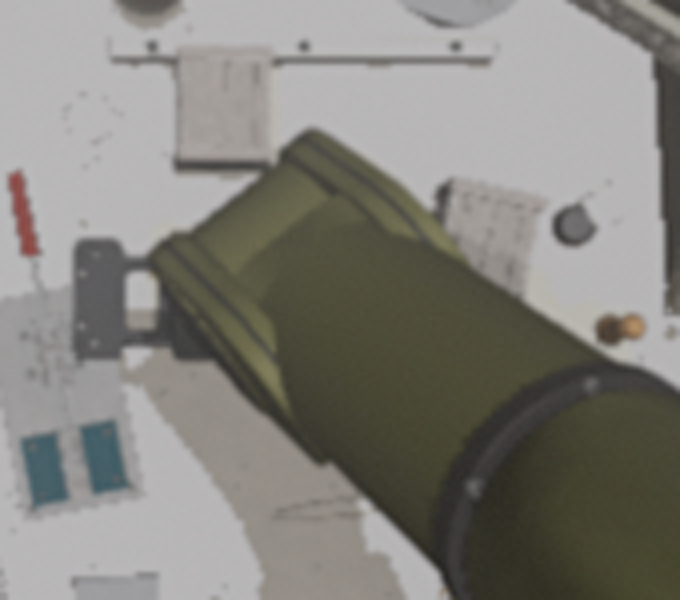

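```bash
python3 -m jog '[[0,0,-0.04,0,1],[0,0,-0.04,0,1],[0,-0.04,0,0,1],[0,-0.05,0,0,1],[0,-0.02,0,0,1],[0,0,0,0,1],[0,0,0,0,1]]'
python3 - <<'E'
from h import *
W=cam('wrist')
i=r.snapshot('wrist')[:,:,::-1].copy(); cv2.imwrite('pics/wrist14.png',i)
print(r.get_state()['tool_pos'])
np.savez('pics/w14.npz',**W)
E
```

```text
clock: 18.4
tool_pos: [0.6404, 0.0425, 0.2091]
eef_rot: [-0.695, 0.719, 0.002, -0.002]
contact_force: [-0.2, 0.3, 1.0]
opening: 0.006
[0.63994532 0.04255344 0.20953274]
```

View pics/wrist14.png

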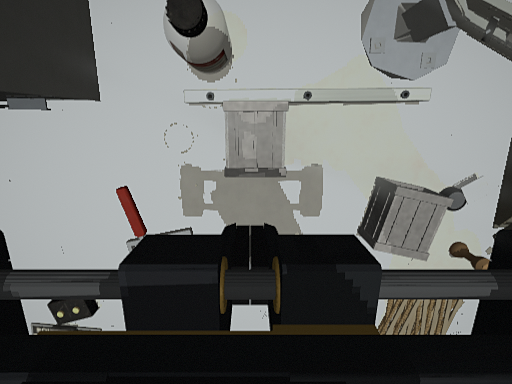

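```bash
python3 - <<'E'
import cv2
i=cv2.imread('pics/wrist14.png')
cv2.imwrite('pics/e14.png',cv2.resize(i[75:185,175:305],None,fx=5.4,fy=5.4,interpolation=cv2.INTER_CUBIC))
cv2.imwrite('pics/e14b.png',cv2.resize(i[165:275,345:475],None,fx=5.4,fy=5.4,interpolation=cv2.INTER_CUBIC))
E
```

```text
(no output)
```

View pics/e14.png

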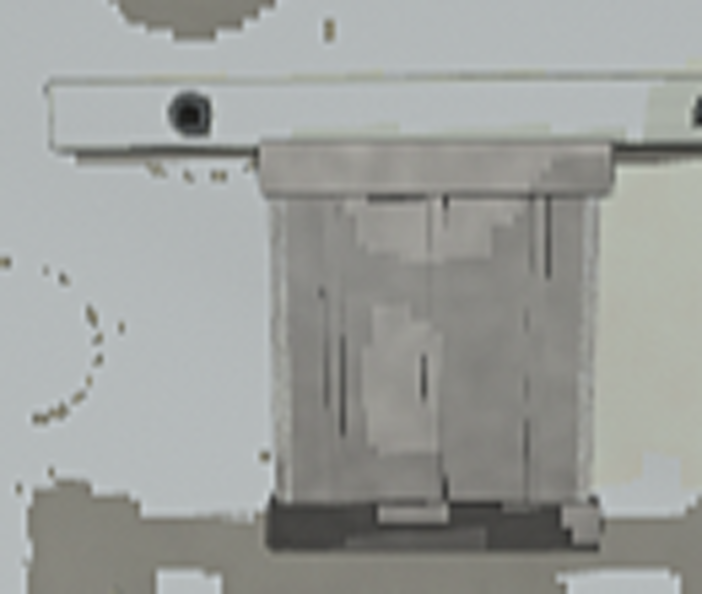

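View pics/e14b.png

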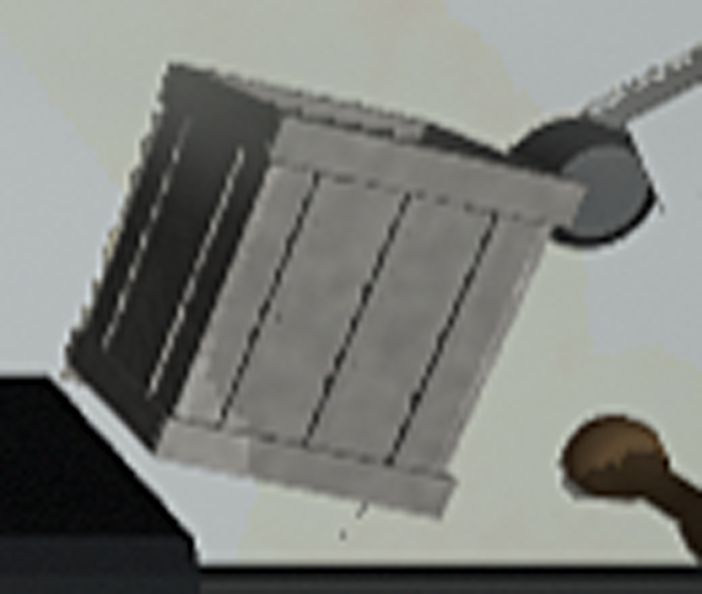

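```bash
python3 - <<'E'
from h import *
a=cv2.imread('pics/top0.png');r_=r.snapshot('top');b=r_[:,:,::-1]
for n,(u0,u1,v0,v1) in {'loupe':(364,385,165,186),'stamp':(376,396,192,212)}.items():
    t=a[v0:v1,u0:u1]; m=cv2.matchTemplate(np.ascontiguousarray(b[v0-8:v1+8,u0-8:u1+8]),t,cv2.TM_CCOEFF_NORMED); print(n,cv2.minMaxLoc(m)[1:4:2])
s=r.get_state();print(s['clock'],s['contact_force'].round(1)); r.finish_job()
E
```

```text
loupe (0.29396116733551025, (16, 15))
stamp (0.24122126400470734, (7, 11))
18.5 [-0.1 -0.2  0.7]
the job is handed in; nothing more can be done
```

Both crates lie on their far walls. The left one carries the stamp and is now against the dispatch rail; the plain one lies short of it. I handed the job in at 18.5 s, with the gripper clear above everything.

- **Tipping:** I tipped the right crate first, then the left, with closed fingertips on the near wall about 67 mm up. Both went over as described.
- **Which crate is stamped:** A wrist picture after both were lying showed the black ring on the left crate's underside and a blank underside on the right one.
- **Pushing:** I pushed the left crate along the worktop until it stopped at the rail. The wrist force was about 14 N there, and then I backed off.
- **Square to the rail:** The last wrist picture shows the rim flush with the rail. The rim and rail edges agree within about 0.2° in the image.
- **Plain crate:** Its rim is about 0.1 m short of the rail, where it fell.
- **Tools:** A top picture after the second tip showed the loupe, and the one after the push the loupe and stamp, where they started. The tweezers look unmoved by eye.

Two checks did not agree:
- **Final loupe and stamp check:** The automatic comparison failed, with match scores below 0.3. The arm probably covered both in that last top picture, so their resting place rests on the earlier pictures.
- **Camera positions:** The wrist and top cameras differed by up to about 8 mm sideways when locating the crates. I steered between the two and confirmed by contact.

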